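Restock the field-kit case and hasp it shut

ROBOT

A 6-joint arm with a two-finger parallel gripper is mounted at the origin on the work surface; the furniture and walls round the work are solid. World frame = base frame: x ahead of the robot, y to its left, z up, the work surface at z = 0. Lengths are in m, angles in rad, forces in N, time in s.
With the tool pointing down it reaches from about 0.225 to 0.875 m from the base axis. Payload 3.4 kg.
Tool frame: the origin (TCP) lies on the centre line of the jaws, within the pads' length; the fingertips stand 22 mm ahead of it and the grasp point (between the pads) lies 3 mm ahead of it; z points along the fingers, y is the line along which they close (so a half turn about z gives the same grasp; the last joint's range is limited). The gripper opens to 85 mm and grips with 20 to 120 N. Pads are 22 mm wide; open, the fingers measure 114 mm over their backs; the gripper's body (76 mm by 85 mm) begins 54 mm behind the grasp point. The pads swing forward as they close: fully open they stand 13 mm farther back than shut.
Start: joints at [1.005, 0.276, 1.505, -0, 1.361, -0.121], TCP at [0.247, 0.519, 0.253] pointing down, gripper open.
Joint ranges: [-2.89, 2.89], [-0.75, 2.08], [0.22, 2.7], [-1.18, 4.32], [0.11, 2.71], [-2.7, 2.7]. Speed limits (rad/s): [2.57, 2.57, 3.14, 3.14, 3.14, 3.14].

INTERFACE

Orientations are given as a unit quaternion [w, x, y, z].
In Python, from rig import manip gives the robot as it stands.
- The arm moves only by the shell command python3 steer.py 'ROWS' [OPENING] [FORCE]. ROWS is rows parted by semicolons, their numbers by spaces, 1 to 5 of them, each of 4 numbers: dx, dy, dz in m, then a turn about the tool's z in rad; each row shifts and turns the commanded pose from where the row before left it, along the tool's axes as they then stand; what a row does not reach is not made up. A row lasts 1/12 s, in which the tool goes at most 0.0417 m and 0.125 rad, less where a joint would pass 70% of its speed; a pose out of reach is approached as far as the arm can. OPENING is the finger opening in m, set as the command begins (- or left out keeps the last). The fingers move at their own pace and stop on an object; FORCE is the grip in N (left out, the last holds). Time passes only in rows, so rows that do not move let the fingers close. It prints the time, the measured TCP pose, the force, the opening and the grip force at its end.
- manip.get_state(): the state, without advancing time (a new reading comes with each control period).
- manip.get_image(name): name is "scene" or "top"; returns a dict with "img" (480x640x3 uint8, red, green, blue), "camera_matrix" (3x3 intrinsics, pixels), "T" (4x4, takes a point from camera to world coordinates). Camera axes: x right, y down, z forward; pixel columns grow to the right and rows downward; lengths in m; the calibration is good to about 2 mm. A picture is of the moment at which its call begins. There is no depth.
- manip.sign_off(): hands the job in; it is judged then, once.
The state is a dict: "clock": time; "qpos": joint angles; "qd": joint speeds; "effort": joint torques, N m; "position": TCP position; "ee_rot": TCP orientation; "contact_force": force on the tool from outside, world axes, zero at the start; "moment": the same for the moment, N m; "width": finger opening in m; "gripper_force": force on a finger pad.
Only numpy, scipy, OpenCV 4.12 (cv2) and the standard library are available. Lean on these libraries where they do the work, as an engineer would, in place of code of your own. Each camera call takes 0.05 s, during which the arm holds its last target. There are 200 camera calls.

TASK

The field-kit case is shut with its hasp: swing the hasp off the catch, raise the lid until it stands upright, and lay the carton from the sloped stand flat in the empty foam pocket. Then shut the lid fully and swing the hasp back down until its window sits home over the catch. Leave the glassware and the white bottle standing round the work where they are.

Things in the scene. Friction and masses are not known exactly. Their poses are not given: they have to be found in the camera images.
- case: Blue plastic case with black corners, 156 deep (x) x 260 wide (y) x 108 high, base 80 high, fixed. Origin: centre of its underside, 3 above the worktop; x points to the rear (hinge side), the front with hasp and catch faces -x. Foam top at z 74, base rim at z 80. Steel catch: block 20 wide, 15 out from the front face at y 0, z 54 to 64, with a small bead under its nose.
- case_lid (a joint): Lid angle, rad: 0 shut, grows as the lid opens up and to the rear, stops at 1.75. Lid is 28 thick with a 24 deep hollow, weighs 0.25 kg; its stiff hinge holds it at any angle (about 3 N to move at the front edge). With the hasp over the catch it cannot open; with the hasp hanging near 0 it cannot shut, the hasp's bar meets the catch.
- hasp (a joint): Hasp angle relative to the lid, rad: 0 flat down against the front (over the catch when the lid is shut), grows as its foot swings out and up, stops at 2.4. It stays where it is left; clear of the catch above 0.35. The bead makes it click into and out of place with a few N at the pull bar.
- hasp_pull (a point): Centre of the hasp's red round pull bar: 14 diameter, 40 long along the case's y, free at both ends; its axes are the hasp's. At rest it is 26 in front of the case's front face and 41 above the worktop, below the lid's edge: a gripper coming straight down meets the lid, so lean it back toward the robot. Pinch the bar by its two ends; it turns between the fingers as the hasp swings.
- hasp_hinge (a point): Hinge line of the hasp, along the case's y, on the lid's front edge: 6 in front of the lid's face, 95 above the worktop when shut. In the hasp's frame (that of hasp_pull) the pull bar lies at x -20, z -54 from it. The steel strap is 40 wide, its window 28 wide x 16 high.
- lid_hinge (a point): Hinge line of the lid along the case's y, at the rear top edge of the base (x +78, z 80 in the case frame); its axes turn with the lid. In the lid's frame the hasp hinge is at x -162, z +12 from it.
- pocket (a point): Centre of the floor of the empty foam pocket, axes of the case: 100 long (x) x 72 wide (y), 30 deep. It lies at x 0, y +66, z 44 in the case frame, left of the middle as seen from the robot. The carton lying in it stands 18 above the foam.
- carton: White and teal cardboard carton, rigid, 62 (x) x 90 (y) x 48 (z) mm, about 0.12 kg. Origin: centre of its underside, z up through the carton. It lies on the stand with its 90 mm side up the slope; in the pocket its 90 mm side lies along the case's x, either way round.
- stand: Grey sheet-metal tray on a steel wire frame, 122 wide, fixed to the worktop. Origin: centre of its underside; the tray rises toward its +x by 0.45 rad (26 deg), foot toward the robot with a lip 16 high, side rims 6 high at y -60 and +60. The carton rests on the tray against the lip, up to 15 off the middle.
- flask: Conical glass flask, pink below, 79 wide, 132 high, standing behind and left of the stand; origin under its centre. Leave it.
- beaker: Tall glass beaker, 78 wide, 158 high, standing to the right of the case; origin under its centre. Leave it.
- white_bottle: White bottle with blue cap, 68 wide, 152 high, standing at the left near the tap; origin under its centre. Leave it.

How it is judged:
By the outcome, as a careful person would: the job done as asked, in the order asked, and still so for the second after the job is handed in, with the robot touching nothing.
It also fails if it takes over 72 s, if anything falls off the work surface, if the arm or the gripper's body presses on something with over 40 N, if the wrist force passes 120 N, or if a joint passes its speed limit or range.

## Working session

There is one attempt and no reset: what is moved stays moved. The work goes in short steps, Python scripts to look and compute and a shell command to move; the robot and the scene stay as the last step left them, time stands still between calls to the robot, and variables do not carry over. Pictures are saved under pics/ and viewed, at most 10 in all, crops included, and the job is handed in when it is done.

```bash
ls; mkdir -p pics; python3 - <<'E'
from rig import manip
import cv2,numpy as np
np.set_printoptions(precision=4,suppress=True)
for n in ("scene","top"):
    d=manip.get_image(n); cv2.imwrite(f"pics/{n}0.png",d["img"][:,:,::-1]); print(n,d["camera_matrix"],d["T"])
print(manip.get_state())
E
```

```text
pics
rig.py
steer.py
scene [[547.8611   0.     321.8843]
 [  0.     547.8611 243.7305]
 [  0.       0.       1.    ]] [[ 0.7278 -0.4932  0.4765 -0.2814]
 [-0.6858 -0.5175  0.5118 -0.9197]
 [-0.0059 -0.6992 -0.7149  1.2986]
 [ 0.      0.      0.      1.    ]]
top [[436.5579   0.     322.2793]
 [  0.     436.5579 245.7689]
 [  0.       0.       1.    ]] [[ 0.0173 -0.9953  0.0948  0.4274]
 [-0.9997 -0.0158  0.0165 -0.0427]
 [-0.0149 -0.0951 -0.9954  1.2926]
 [ 0.      0.      0.      1.    ]]
{'clock': 0.1, 'qpos': array([ 1.005 ,  0.2765,  1.506 ,  0.    ,  1.3607, -0.121 ]), 'qd': array([-0.0009, -0.0001, -0.0053,  0.0013,  0.0003, -0.0003]), 'effort': array([  0.0023, -41.7699, -24.6404,  -0.0004,   0.0058,   0.    ]), 'position': array([0.2472, 0.5187, 0.2525]), 'ee_rot': array([-0.0003,  0.2206,  0.9754, -0.0008]), 'contact_force': array([ 0.5528, -0.0771, -0.4328]), 'moment': array([-0.0148, -0.015 , -0.0008]), 'gripper_force': 0.0, 'width': 0.08555346985731432}
```

View pics/scene0.png

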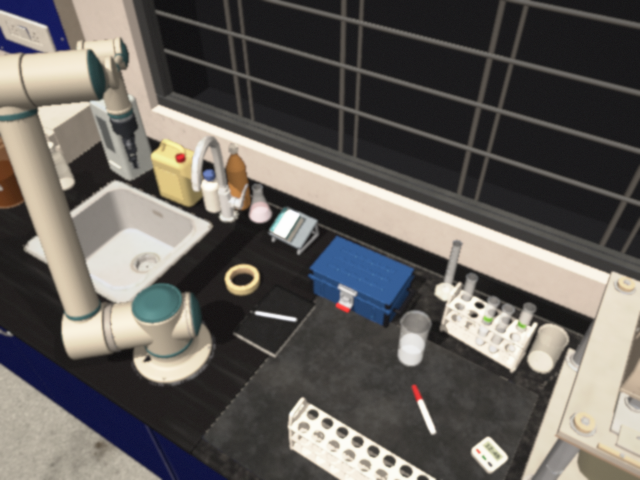

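View pics/top0.png

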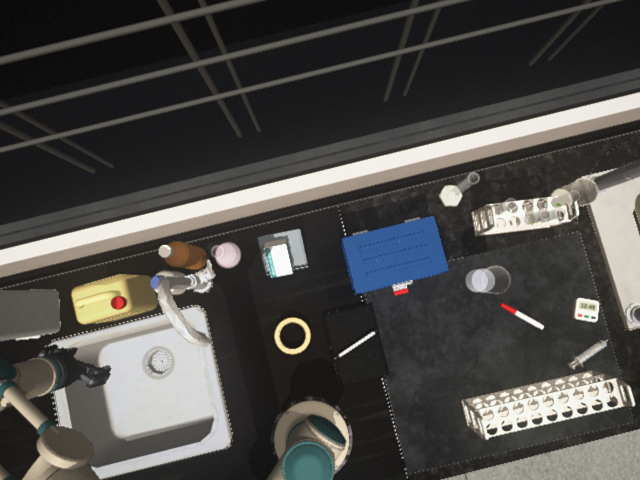

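The scene view shows the shut case at about (362,280), its red bar at (344,307), and the stand at (294,228). In the top view the case is at (395,255), the bar at (401,290), and the carton at (277,258). I'll enlarge both.

```bash
python3 - <<'E'
import cv2
s=cv2.imread("pics/scene0.png");t=cv2.imread("pics/top0.png")
cv2.imwrite("pics/s1.png",cv2.resize(s[195:330,255:425],None,fx=4.4,fy=4.4,interpolation=cv2.INTER_CUBIC))
cv2.imwrite("pics/t1.png",cv2.resize(t[210:305,250:460],None,fx=3.8,fy=3.8,interpolation=cv2.INTER_CUBIC))
E
```

```text
(no output)
```

View pics/s1.png

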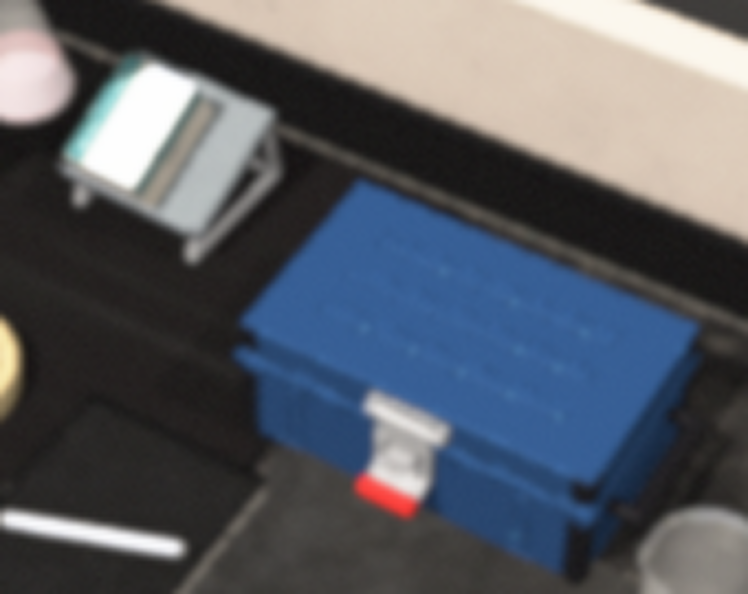

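View pics/t1.png

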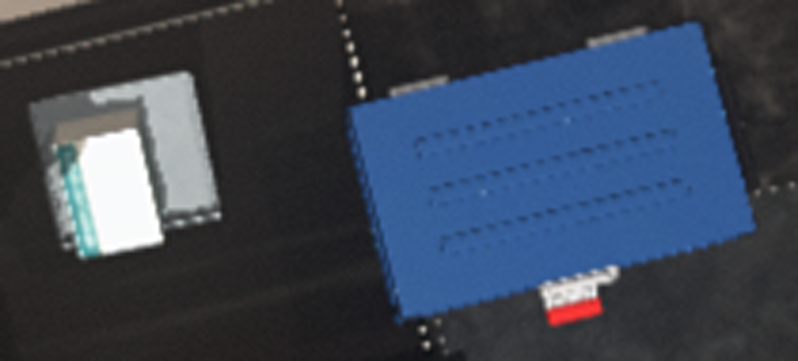

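The enlarged scene crop shows the lid corners at (362,182), (243,325), (590,490) and (700,325), and the carton top at (130,55), (62,160), (140,192) and (205,85). In the top crop the lid corners are (350,107), (700,23), (755,230) and (400,322). The carton top there is (55,145), (80,258), (163,243) and (138,128), and the red bar is at about (574,312).

```bash
cat > h.py <<'E'
import numpy as np,cv2
from scipy.spatial.transform import Rotation as R
from scipy.optimize import least_squares
np.set_printoptions(precision=4,suppress=True)
CAM={"scene":(np.array([[547.8611,0,321.8843],[0,547.8611,243.7305],[0,0,1]]),np.array([[0.7278,-0.4932,0.4765,-0.2814],[-0.6858,-0.5175,0.5118,-0.9197],[-0.0059,-0.6992,-0.7149,1.2986],[0,0,0,1]])),
"top":(np.array([[436.5579,0,322.2793],[0,436.5579,245.7689],[0,0,1]]),np.array([[0.0173,-0.9953,0.0948,0.4274],[-0.9997,-0.0158,0.0165,-0.0427],[-0.0149,-0.0951,-0.9954,1.2926],[0,0,0,1]]))}
def proj(c,P):
    K,T=CAM[c]; p=(np.atleast_2d(P)-T[:3,3])@T[:3,:3]; p=p@K.T; return p[:,:2]/p[:,2:]
def crop(p,s,o): return (np.array(p,float)+.5)/s-.5+np.array(o)
def tri(us,ut,x0=(.5,0,.1)):
    return least_squares(lambda X:np.r_[proj("scene",X)[0]-us,proj("top",X)[0]-ut],x0).x
E
python3 - <<'E'
from h import *
S=lambda p:crop(p,4.4,(255,195)); T=lambda p:crop(p,3.8,(250,210))
# case
L=np.array([[.078,.13,.108],[-.078,.13,.108],[-.078,-.13,.108],[.078,-.13,.108]])
cs=S([(362,182),(243,325),(590,492),(700,325)]); ct=T([(350,107),(400,322),(755,230),(700,23)])
def f(q):
    P=L@R.from_euler('z',q[2]).as_matrix().T+[q[0],q[1],.003]
    return np.r_[proj("scene",P)-cs,proj("top",P)-ct].ravel()
s=least_squares(f,[.5,-.15,.1]);print("case",s.x,s.fun.reshape(-1,2)); case=s.x
# red bar
s0=cv2.imread("pics/scene0.png");t0=cv2.imread("pics/top0.png");c=[]
for im,(x0,x1,y0,y1) in((s0,(325,365,290,320)),(t0,(385,420,275,305))):
    b=im[y0:y1,x0:x1].astype(float); w=np.clip(b[:,:,2]-b[:,:,1]-60,0,None); yy,xx=np.mgrid[y0:y1,x0:x1]
    c.append(np.array([(w*xx).sum(),(w*yy).sum()])/w.sum())
Rc=R.from_euler('z',case[2]).as_matrix(); bp=Rc@[-.104,0,.038]+[case[0],case[1],.003]
print("bar tri",tri(*c),"pred",bp, c, proj("scene",bp),proj("top",bp))
# carton
C=np.array([[-.045,.031,.024],[.045,.031,.024],[.045,-.031,.024],[-.045,-.031,.024]])
ks=S([(62,160),(130,55),(205,85),(140,192)]);kt=T([(80,258),(55,145),(138,128),(163,243)])
def g(q):
    P=C@R.from_euler('ZY',[q[3],-.45]).as_matrix().T+q[:3]
    return np.r_[proj("scene",P)-ks,proj("top",P)-kt].ravel()
s=least_squares(g,[.45,.1,.08,.1]);print("carton centre,yaw",s.x,s.fun.reshape(-1,2))
for n,p in(("walltop?",(395,180)),("yellowline",(400,208))):
    pass
from rig import manip
st=manip.get_state();q=st["ee_rot"];print(st["clock"],R.from_quat(np.roll(q,-1)).as_matrix())
E
```

```text
case [ 0.5215 -0.2211  0.2567] [[-0.8989  0.1489]
 [-1.4875 -0.1214]
 [-0.3921 -0.6974]
 [-0.7092  0.8803]
 [-0.0463 -0.4666]
 [ 0.8001 -1.0567]
 [ 1.0933  0.1494]
 [ 0.4102 -0.9777]]
bar tri [ 0.4202 -0.2475  0.0441] pred [ 0.4209 -0.2475  0.041 ] [array([342.2026, 307.4147]), array([400.6698, 291.6212])] [[341.879  308.0059]] [[400.7824 291.0258]]
carton centre,yaw [0.5102 0.0983 0.0713 0.2169] [[ 0.4654 -0.5505]
 [-0.427   0.1811]
 [-1.9796  0.5941]
 [-1.8092 -0.1853]
 [ 0.879  -0.5336]
 [ 0.0055 -0.4016]
 [ 0.506  -0.458 ]
 [ 0.8065 -1.0069]]
0.1 [[-0.9027  0.4303 -0.0009]
 [ 0.4303  0.9027 -0.0014]
 [ 0.0002 -0.0016 -1.    ]]
```

```bash
cat >> h.py <<'E'
def case2w(p,case=(.5212,-.2211,.2567)):
    return R.from_euler('z',case[2]).apply(p)+np.array([case[0],case[1],.003])
def go(target,yaw=None):
    "print tool-axis displacement to target TCP; yaw = wanted tool-y heading"
    from rig import manip
    st=manip.get_state();M=R.from_quat(np.roll(st["ee_rot"],-1)).as_matrix()
    print("t",round(st["clock"],2),"pos",st["position"],"d_tool",M.T@(np.array(target)-st["position"]),"F",st["contact_force"],"w",round(st["width"],4),"q",st["qpos"])
    h=np.arctan2(M[1,1],M[0,1]);print("yheading",round(h,4), "" if yaw is None else "turn %.4f"%(-((yaw-h+np.pi/2)%np.pi-np.pi/2)))
E
python3 steer.py '0 -0.04 0 -0.117; 0 -0.04 0 -0.117; 0 -0.04 0 -0.117; 0 -0.04 0 -0.117; 0 -0.04 0 -0.117' 0.055 30
python3 -c "
from h import *
go(case2w([-.111,0,.15]),np.pi/2+.2567)"
```

```text
clock: 0.52
position: [0.2045, 0.3244, 0.2526]
ee_rot: [-0.001, -0.074, 0.997, -0.001]
contact_force: [1.4, -0.0, 0.0]
width: 0.0549
gripper_force: 0.0
t 0.52 pos [0.2045 0.3244 0.2526] d_tool [-0.123  -0.5981  0.1001] F [ 1.366  -0.0234  0.0331] w 0.0549 q [ 0.8263 -0.0187  1.8613  0.0001  1.3006 -0.8919]
yheading 1.7182 turn -0.1093
```

```bash
python3 steer.py '-0.02 -0.03 0 -0.11; -0.008 -0.04 0 0; -0.008 -0.04 0 0; -0.008 -0.04 0 0; -0.008 -0.04 0 0' >/dev/null
python3 steer.py '-0.008 -0.04 0 0; -0.008 -0.04 0 0; -0.008 -0.04 0 0; -0.008 -0.04 0 0; -0.008 -0.04 0 0'
python3 -c "
from h import *
go(case2w([-.111,0,.15]),np.pi/2+.2567)"
```

```text
clock: 1.35
position: [0.3823, -0.0325, 0.2532]
ee_rot: [0.0, -0.118, 0.993, 0.0]
contact_force: [0.7, 1.5, 0.1]
width: 0.0546
gripper_force: 0.0
t 1.35 pos [ 0.3823 -0.0325  0.2532] d_tool [ 0.0201 -0.2182  0.1002] F [0.6761 1.4947 0.1193] w 0.0546 q [-0.2671 -0.0198  1.8608  0.0005  1.3004 -2.0743]
yheading 1.8071 turn -0.0204
```

```bash
python3 steer.py '0.004 -0.04 0.02 -0.02; 0.004 -0.04 0.02 0; 0.004 -0.04 0.02 0; 0.004 -0.04 0.02 0; 0.004 -0.035 0.02 0' >/dev/null
python3 steer.py '0 0 0 0; 0 -0.012 0 0; 0 0 0 0'
python3 -c "
from h import *
go(case2w([-.111,0,.07]),np.pi/2+.2567)"
```

```text
clock: 2.02
position: [0.4137, -0.226, 0.1589]
ee_rot: [0.0, -0.128, 0.992, -0.0]
contact_force: [-0.6, -0.4, 0.4]
width: 0.0552
gripper_force: 0.0
t 2.02 pos [ 0.4137 -0.226   0.1589] d_tool [ 0.0058 -0.0225  0.086 ] F [-0.642  -0.4016  0.3951] w 0.0552 q [-0.6476  0.198   1.8666 -0.0003  1.0763 -2.4745]
yheading 1.8271 turn -0.0004
```

```bash
python3 steer.py '0.006 -0.022 0.02 0; 0 0 0.04 0; 0 0 0.02 0; 0 0 0 0; 0 0 0 0' 
python3 -c "
from h import *
go(case2w([-.111,0,.059]),np.pi/2+.2567)
from rig import manip
s=manip.get_image('scene')['img'][260:330,300:390,::-1]
t=manip.get_image('top')['img'][240:310,360:450,::-1]
cv2.imwrite('pics/g1.png',cv2.resize(np.hstack([s,t]),None,fx=4.4,fy=4.4,interpolation=cv2.INTER_CUBIC))"
```

```text
clock: 2.43
position: [0.4127, -0.246, 0.0793]
ee_rot: [-0.0, -0.129, 0.992, 0.001]
contact_force: [0.5, 0.7, 0.4]
width: 0.0553
gripper_force: 0.0
t 2.43 pos [ 0.4127 -0.246   0.0793] d_tool [-0.0002 -0.0034  0.0173] F [0.4549 0.7337 0.4022] w 0.0553 q [-0.6827  0.307   1.9561  0.0004  0.8798 -2.5123]
yheading 1.8294 turn 0.0019
```

View pics/g1.png

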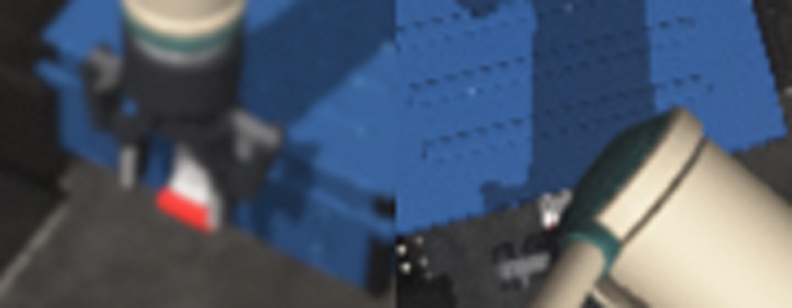

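The scene half shows the fingers straddling the red bar, which is at about (185,208), with their tips just above it. I'll lower the last bit and close.

```bash
python3 steer.py '0 -0.003 0.01 0; 0 0 0.006 0; 0 0 0 0'
python3 steer.py '0 0 0 0; 0 0 0 0; 0 0 0 0; 0 0 0 0; 0 0 0 0' 0.03 40
```

```text
clock: 2.78
position: [0.4134, -0.2498, 0.0626]
ee_rot: [-0.0, -0.128, 0.992, 0.0]
contact_force: [-0.1, -0.2, 0.0]
width: 0.0548
gripper_force: 0.0
clock: 3.2
position: [0.4135, -0.2497, 0.0634]
ee_rot: [0.0, -0.128, 0.992, 0.0]
contact_force: [-1.1, 2.6, 5.7]
width: 0.0372
gripper_force: 39.8
```

```bash
python3 steer.py '0.005 0 -0.002 0; 0.005 0 -0.003 0; 0.005 0 -0.003 0; 0.004 0 -0.004 0'
python3 steer.py '0.008 0 -0.009 0; 0.006 0 -0.010 0; 0.004 0 -0.011 0; 0.001 0 -0.011 0; 0 0 0 0'
python3 -c "
from h import *
go(case2w([-.111,0,.059]),np.pi/2+.2567)
from rig import manip
s=manip.get_image('scene')['img'][230:330,300:420,::-1]
cv2.imwrite('pics/g2.png',cv2.resize(s,None,fx=4.4,fy=4.4,interpolation=cv2.INTER_CUBIC))"
```

```text
clock: 3.53
position: [0.3971, -0.2541, 0.0752]
ee_rot: [0.002, -0.127, 0.992, 0.001]
contact_force: [7.2, 6.0, 2.6]
width: 0.0364
gripper_force: 48.8
clock: 3.95
position: [0.3802, -0.2586, 0.1179]
ee_rot: [0.005, -0.127, 0.992, 0.0]
contact_force: [10.1, 8.2, -1.0]
width: 0.0332
gripper_force: 39.9
t 3.95 pos [ 0.3802 -0.2586  0.1179] d_tool [-0.0344  0.0006  0.0562] F [10.0666  8.2159 -1.0298] w 0.0332 q [-0.7545  0.2261  1.9526  0.0092  0.9575 -2.5849]
yheading 1.8251 turn -0.0024
```

View pics/g2.png

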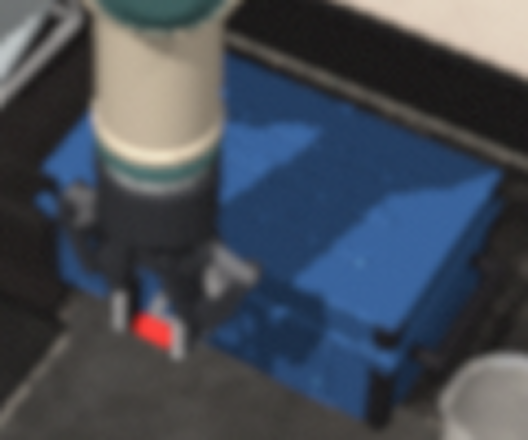

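```bash
cat >> h.py <<'E'
def barang():
    "hasp angle (lid shut) from red centroid in scene"
    from rig import manip
    b=manip.get_image("scene")["img"].astype(float);w=np.clip(b[:,:,0]-b[:,:,1]-60,0,None)*((b[:,:,2]<b[:,:,1]+40)); w[:, :300]=0;w[:,425:]=0;w[:150]=0;w[330:]=0
    yy,xx=np.mgrid[0:480,0:640];c=np.array([(w*xx).sum(),(w*yy).sum()])/w.sum()
    f=lambda p:proj("scene",case2w([p[0],0,p[1]]))[0]-c
    p=least_squares(f,[-.11,.05]).x; v=p-[-.084,.092]
    print("red px",c,"case x,z",p,"r",np.hypot(*v),"theta",np.deg2rad(249.7)-np.arctan2(v[1],v[0])%(2*np.pi))
E
python3 -c "
from h import *
barang()"
```

```text
red px [334.4396 304.8663] case x,z [-0.1463  0.0989] r 0.06266609612615491 theta 1.326155676368408
```

```bash
python3 steer.py '0 0 0 0; 0 0 0 0; 0 0 0 0; -0.004 0 0.008 0; 0 0 0.008 0' 0.06 30 | tail -3
python3 steer.py '0 0 0 0; 0 0 0 0; 0 0 0 0; 0 0 0 0' 0.03
python3 -c "
from h import *
barang();go(case2w([-.1415,0,.095]),np.pi/2+.2567)"
```

```text
contact_force: [-0.3, -0.5, 0.3]
width: 0.06
gripper_force: 0.0
clock: 4.8
position: [0.3799, -0.2584, 0.0997]
ee_rot: [-0.001, -0.128, 0.992, 0.001]
contact_force: [-1.7, -0.6, -2.1]
width: 0.039
gripper_force: 32.8
red px [334.4287 304.7609] case x,z [-0.1464  0.0994] r 0.06279675292398934 theta 1.3346511344982241
t 4.85 pos [ 0.3799 -0.2584  0.0998] d_tool [-0.0046  0.0002  0.0017] F [-1.1854 -0.3412 -2.8769] w 0.0388 q [-0.7485  0.2528  1.9724 -0.0006  0.9183 -2.5765]
yheading 1.8284 turn 0.0009
```

```bash
python3 steer.py '-0.004 0 -0.015 0; -0.007 0 -0.0125 0; -0.010 0 -0.0105 0; -0.012 0 -0.0075 0; -0.002 0 -0.003 0'
python3 -c "
from h import *
barang();go(case2w([-.1058,0,.1453+.003]),np.pi/2+.2567)"
```

```text
clock: 5.27
position: [0.4132, -0.2496, 0.1494]
ee_rot: [-0.002, -0.129, 0.992, 0.0]
contact_force: [-6.7, -2.0, 0.8]
width: 0.0388
gripper_force: 35.7
red px [340.3502 286.5118] case x,z [-0.1161  0.1467] r 0.06340178500512243 theta 2.2569928996335005
t 5.32 pos [ 0.4134 -0.2496  0.1496] d_tool [-0.0057  0.0002 -0.0017] F [-5.1654 -0.8     2.7861] w 0.0389 q [-0.686   0.2256  1.8557 -0.0023  1.0624 -2.5137]
yheading 1.8288 turn 0.0013
```

```bash
python3 steer.py '-0.012 0 -0.020 0; -0.010 0 -0.020 0; -0.014 0 -0.025 0; -0.019 0 -0.022 0'
python3 steer.py '-0.022 0 -0.019 0; -0.025 0 -0.0155 0; -0.0265 0 -0.0115 0; -0.028 0 -0.0075 0; 0 0 0 0'
python3 -c "
from h import *
go(case2w([.043,0,.080+.192+.003]),np.pi/2+.2567)
from rig import manip
s=manip.get_image('scene')['img'][170:330,260:450,::-1]
cv2.imwrite('pics/g3.png',cv2.resize(s,None,fx=3.5,fy=3.5,interpolation=cv2.INTER_CUBIC))"
```

```text
clock: 5.65
position: [0.4669, -0.2352, 0.2361]
ee_rot: [-0.001, -0.128, 0.992, 0.001]
contact_force: [0.3, 0.3, -4.8]
width: 0.0393
gripper_force: 33.8
clock: 6.07
position: [0.5704, -0.2078, 0.2895]
ee_rot: [0.002, -0.13, 0.992, 0.001]
contact_force: [1.1, 1.6, -2.8]
width: 0.0393
gripper_force: 32.5
t 6.07 pos [ 0.5704 -0.2078  0.2895] d_tool [ 0.008  -0.0004  0.0114] F [ 1.1413  1.5748 -2.8168] w 0.0393 q [-0.4665  0.3061  1.3724  0.0046  1.4604 -2.2977]
yheading 1.8307 turn 0.0032
```

View pics/g3.png

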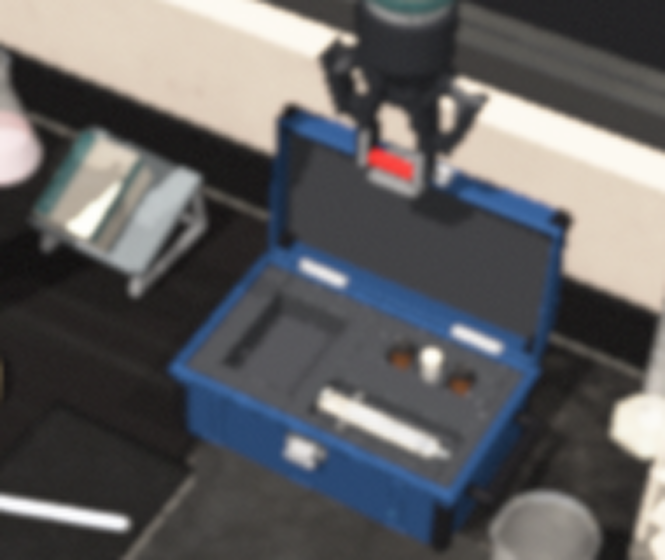

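The lid stands about 65° open with the hasp still in the jaws at (390,165). The pocket is empty at (280,330). I'll release, then push the lid rim to the rear from inside.

```bash
python3 steer.py '0 0 0 0; 0 0 0 0; 0 0 0 0; 0 0 -0.03 0; 0 0 -0.03 0' 0.06 | tail -3
python3 steer.py '0.035 0.030 0 0; 0.035 0.035 0 0; 0.012 0.005 0 0; 0 0 0 0' 0.0 |tail -3
python3 -c "
from h import *
go(case2w([-.03,.07,.222]),np.pi/2+.2567)"
```

```text
contact_force: [0.2, -0.6, -0.5]
width: 0.0601
gripper_force: 0.0
contact_force: [0.4, -0.3, -0.4]
width: 0.0115
gripper_force: 0.0
t 6.87 pos [ 0.4757 -0.1682  0.3504] d_tool [-0.0005  0.0074  0.1254] F [ 0.364  -0.3381 -0.375 ] w 0.0115 q [-0.4772  0.1271  1.463  -0.0008  1.5509 -2.3044]
yheading 1.8271 turn -0.0004
```

```bash
python3 steer.py '0 0 0.04 0; 0 0 0.04 0; 0 0 0.04 0; -0.01 0 0.005 0; -0.015 0 0 0'|tail -3
python3 steer.py '-0.015 0 0 0; -0.015 0 0 0; -0.015 0 0 0; -0.015 0 0 0; -0.015 0 0 0'|tail -3
python3 -c "
from h import *
go(case2w([.074,.07,.222]),np.pi/2+.2567)"
```

```text
contact_force: [-0.3, -0.4, 0.9]
width: 0.0001
gripper_force: 0.0
contact_force: [-2.9, -1.7, 2.3]
width: -0.0
gripper_force: 0.0
t 7.7 pos [ 0.578  -0.1447  0.226 ] d_tool [0.0003 0.0106 0.001 ] F [-2.8603 -1.7012  2.3163] w -0.0 q [-0.361   0.3225  1.5055 -0.0019  1.3124 -2.1876]
yheading 1.8271 turn -0.0004
```

```bash
python3 steer.py '0.03 0 0 0; 0.02 0.02 -0.02 0; 0 0.04 0 0.04; 0 0.04 0 0; 0 0.04 0 0' 0.085|tail -3
python3 -c "
from h import *
go([.5039,.0969,.096],1.7877)
from rig import manip
s=manip.get_image('scene')['img'][170:330,260:450,::-1]
cv2.imwrite('pics/g4.png',cv2.resize(s,None,fx=4.2,fy=3.7,interpolation=cv2.INTER_CUBIC))"
```

```text
contact_force: [0.4, 0.1, -0.1]
width: 0.0607
gripper_force: 0.0
t 8.12 pos [ 0.4976 -0.0199  0.2466] d_tool [-0.0302  0.113   0.1506] F [ 0.3928  0.0704 -0.1411] w 0.0607 q [-0.1801  0.161   1.6765  0.0005  1.2986 -1.9652]
yheading 1.785 turn -0.0027
```

View pics/g4.png

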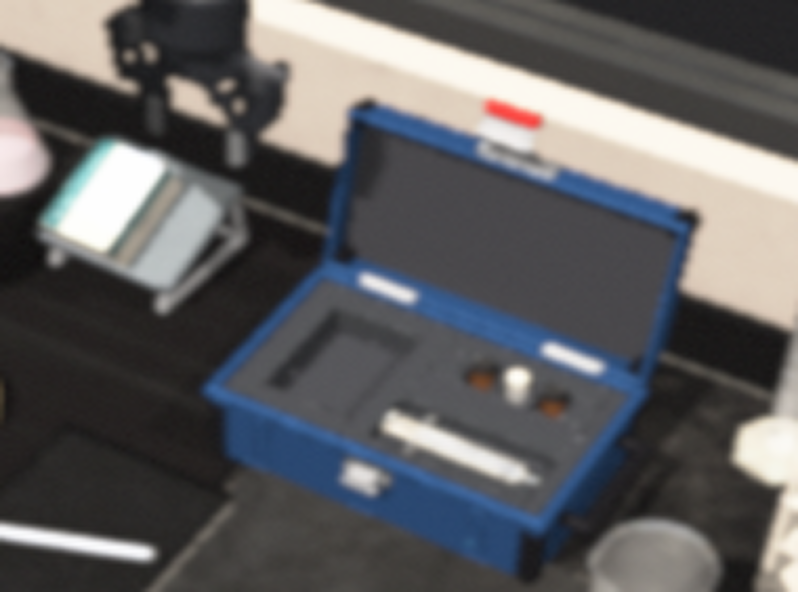

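The lid looks upright and the hasp is folded back at (513,115). The carton is untouched on the stand and its top is centred at about (110,200).

```bash
python3 -c "
from h import *
for f in (1.45,1.55,1.62,1.7):
    P=[case2w([.078-.156*np.cos(f)+z*np.sin(f),y,.08+.156*np.sin(f)+z*np.cos(f)]) for z in(0,.028) for y in(.13,-.13)]
    print(f,((proj('scene',np.array(P))-[260,170])*[4.2,3.7]).ravel())
"
python3 steer.py '-0.015 0.04 0 0; -0.015 0.04 0 0; 0 0.033 0.02 0; 0 0 0.03 0; 0 0 0.03 0'|tail -3
python3 steer.py '0 0 0 0'|head -2
python3 -c "
from h import *
go([.5039,.0969,.096],1.7877)"
```

```text
1.45 [307.0477 144.004  651.894  268.8046 327.8392 120.6573 670.8109 242.7762]
1.55 [318.7136 131.6384 662.3793 254.9313 339.3637 111.0492 680.6887 231.6981]
1.62 [326.8078 123.9245 669.495  246.1778 347.2136 105.3829 687.2543 225.0368]
1.7 [335.9177 116.1115 677.3431 237.2011 355.9042 100.0045 694.3573 218.5624]
contact_force: [-0.3, 0.7, -0.2]
width: 0.0851
gripper_force: 0.0
clock: 8.67
position: [0.4987, 0.0952, 0.1608]
t 8.67 pos [0.4987 0.0952 0.1608] d_tool [-0.0059  0.0005  0.0648] F [-1.071  -1.3248 -0.6527] w 0.0848 q [ 0.0515  0.2512  1.7864  0.      1.1111 -1.738 ]
yheading 1.7895 turn 0.0018
```

```bash
python3 steer.py '-0.006 0 0.03 0; 0 0 0.025 0; 0 0 0.01 0; 0 0 0 0' 0.085 25|tail -3
python3 steer.py '0 0 0 0; 0 0 0 0; 0 0 0 0; 0 0 0 0; 0 0 0 0' 0.05
python3 -c "
from h import *
go([.5039,.0969,.096],1.7877)
from rig import manip
s=manip.get_image('scene')['img'][170:270,240:360,::-1]
cv2.imwrite('pics/g5.png',cv2.resize(s,None,fx=4.4,fy=4.4,interpolation=cv2.INTER_CUBIC))"
```

```text
contact_force: [0.3, 0.9, 0.0]
width: 0.0849
gripper_force: 0.0
clock: 9.42
position: [0.5077, 0.096, 0.1013]
ee_rot: [0.003, -0.108, 0.994, 0.0]
contact_force: [0.9, 1.1, 6.5]
width: 0.0613
gripper_force: 28.5
t 9.42 pos [0.5077 0.096  0.1013] d_tool [0.0035 0.0017 0.0053] F [0.9109 1.0971 6.4504] w 0.0613 q [ 0.0519  0.3221  1.8574  0.0005  0.957  -1.7359]
yheading 1.7876 turn -0.0001
```

View pics/g5.png

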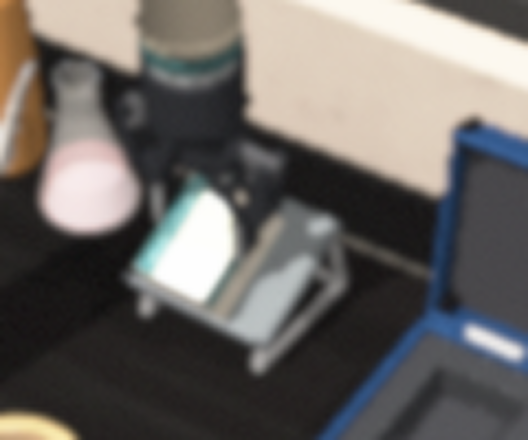

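```bash
python3 steer.py '0 0 -0.02 0; 0 0 -0.04 0; 0 0 -0.04 0; 0 0 -0.03 0; 0 0 0 -0.04' 0.05 40
python3 -c "
from h import *
go(case2w([-.004,.066,.20]),1.8275)"
```

```text
clock: 9.88
position: [0.5097, 0.0959, 0.2367]
ee_rot: [0.007, -0.129, 0.992, -0.001]
contact_force: [1.2, 0.2, -0.3]
width: 0.0612
gripper_force: 46.3
t 9.88 pos [0.5097 0.0959 0.2367] d_tool [ 0.0742 -0.2433  0.0334] F [ 1.1974  0.2327 -0.3268] w 0.0612 q [ 0.052   0.1942  1.6595 -0.0004  1.2733 -1.7768]
yheading 1.8289 turn 0.0014
```

```bash
python3 steer.py '0.011 -0.035 0 0; 0.011 -0.035 0 0; 0.011 -0.035 0 0; 0.011 -0.035 0 0; 0.011 -0.035 0 0'>/dev/null
python3 steer.py '0.011 -0.035 0.01 0; 0.008 -0.033 0.02 0; 0 0 0 0; 0 0 0 0'
python3 -c "
from h import *
go(case2w([-.004,.066,.125]),1.8275)
from rig import manip
s=manip.get_image('scene')['img'][190:310,290:430,::-1]
t=manip.get_image('top')['img'][200:320,330:470,::-1]
cv2.imwrite('pics/g6.png',cv2.resize(np.hstack([s,t]),None,fx=2.85,fy=4,interpolation=cv2.INTER_CUBIC))"
```

```text
clock: 10.63
position: [0.4951, -0.1594, 0.1982]
ee_rot: [-0.001, -0.126, 0.992, 0.001]
contact_force: [0.1, 0.2, -1.4]
width: 0.0609
gripper_force: 46.2
t 10.63 pos [ 0.4951 -0.1594  0.1982] d_tool [-0.0058 -0.0004  0.0702] F [ 0.1491  0.2044 -1.3969] w 0.0609 q [-0.4453  0.2334  1.7077 -0.0001  1.2031 -2.2697]
yheading 1.8245 turn -0.0030
```

```bash
python3 steer.py '-0.006 0 0.02 -0.003; 0 0 0.03 0; 0 0 0.018 0; 0 0 0.004 0; 0 0 0 0' 0.05 22
python3 steer.py '0 0 0.003 0; 0 0 0.003 0; 0 0 0.003 0; 0 0 0 0' | grep -v ee
python3 steer.py '-0.002 0 0.003 0; -0.002 0 0.003 0; 0 0 0 0' | grep -v ee
```

```text
clock: 11.15
position: [0.5015, -0.1549, 0.1266]
ee_rot: [-0.001, -0.131, 0.991, 0.001]
contact_force: [0.2, -0.6, -1.2]
width: 0.0609
gripper_force: 46.2
clock: 11.48
position: [0.5024, -0.1565, 0.1186]
contact_force: [0.0, 0.0, -0.8]
width: 0.0604
gripper_force: 46.4
clock: 11.73
position: [0.5082, -0.1554, 0.115]
contact_force: [0.5, 3.4, 12.5]
width: 0.0611
gripper_force: 48.8
```

```bash
python3 steer.py '0 0 0 0; 0 0 0 0; -0.001 0 0.002 0; -0.001 0 0.002 0; 0 0 0 0' 0.055 20 | grep -v ee
python3 -c "
from h import *
go(case2w([.005,.066,.097]),1.8275)"
```

```text
clock: 12.15
position: [0.5084, -0.1553, 0.1147]
contact_force: [-11.5, 4.5, 38.9]
width: 0.0607
gripper_force: 51.8
t 12.15 pos [ 0.5084 -0.1553  0.1147] d_tool [-0.0006 -0.0009  0.0147] F [-11.4903   4.486   38.9411] w 0.0607 q [-0.4272  0.3266  1.8077 -0.0003  1.0034 -2.2578]
yheading 1.8307 turn 0.0032
```

```bash
python3 steer.py '0 0 -0.006 0; 0 0 -0.006 0; 0.010 0 0 0; 0 0 0 0' 0.059 20 | grep -v ee
python3 -c "
from h import *
go(case2w([-.006,.066,.115]),1.8275)"
```

```text
clock: 12.48
position: [0.4983, -0.1583, 0.1207]
contact_force: [0.8, -0.3, 0.3]
width: 0.0607
gripper_force: 47.4
t 12.48 pos [ 0.4983 -0.1583  0.1207] d_tool [-0.0002 -0.0006  0.0027] F [ 0.8063 -0.339   0.274 ] w 0.0607 q [-0.4406  0.3088  1.818  -0.0001  1.0118 -2.2715]
yheading 1.8309 turn 0.0034
```

```bash
python3 steer.py '0.005 0 -0.006 0; 0.006 0 0 0; 0 0 0.004 0; 0 0 0.003 0; 0 0 0 0' | grep -v ee
python3 steer.py '0 0 0.003 0; 0 0 0.002 0; 0 0 0 0' | grep -v ee
python3 -c "
from h import *
go(case2w([-.015,.066,.115]),1.8275)"
```

```text
clock: 12.9
position: [0.4964, -0.1607, 0.1229]
contact_force: [13.6, 6.5, 13.2]
width: 0.061
gripper_force: 48.7
clock: 13.15
position: [0.4983, -0.1611, 0.119]
contact_force: [15.2, 7.3, 18.2]
width: 0.0609
gripper_force: 49.2
t 13.15 pos [ 0.4983 -0.1611  0.119 ] d_tool [0.0081 0.0021 0.0008] F [15.1573  7.263  18.1704] w 0.0609 q [-0.4515  0.3023  1.8337  0.0107  0.9825 -2.2844]
yheading 1.827 turn -0.0005
```

```bash
python3 -c "
from h import *
from rig import manip
s=manip.get_image('scene')['img'][215:305,295:405,::-1]
t=manip.get_image('top')['img'][205:295,340:440,::-1]
a=cv2.resize(s,None,fx=5.2,fy=5.2,interpolation=cv2.INTER_CUBIC)[:, :560]
b=cv2.resize(t,None,fx=2.3,fy=5.2,interpolation=cv2.INTER_CUBIC)
cv2.imwrite('pics/g7.png',np.hstack([a,b]))"
```

```text
(no output)
```

View pics/g7.png

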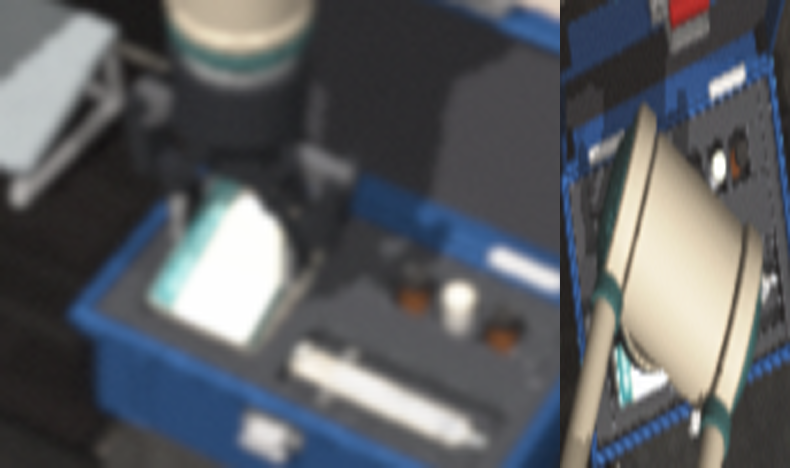

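The left half shows the carton pinched and still tilted, with its front top edge from (150,298) to (245,348) low over the pocket front. I'll solve for where that edge is.

```bash
python3 -c "
from h import *
S=lambda p:crop(p,5.2,(295,215))
for p,y in(((150,298),.097),((245,348),.035),((215,178),.097)):
    c=S(p)+[.9,0]*0
    print(p,least_squares(lambda q:proj('scene',case2w([q[0],y,q[1]]))[0]-c,[0,.1]).x)
P=np.array([case2w(p) for p in [(-.05,.102,.074),(-.05,.03,.074),(.05,.03,.074)]]);print((proj('scene',P)-[295,215])*5.2)
"
```

```text
Traceback (most recent call last):
ValueError: operands could not be broadcast together with shapes (2,) (0,)
```

```bash
python3 -c "
from h import *
S=lambda p:crop(p,5.2,(295,215))
for p,y in(((150,298),.097),((245,348),.035),((215,178),.097)):
    c=S(p)
    print(p,least_squares(lambda q:proj('scene',case2w([q[0],y,q[1]]))[0]-c,[0,.1]).x)
P=np.array([case2w(p) for p in [(-.05,.102,.074),(-.05,.03,.074),(.05,.03,.074)]]);print((proj('scene',P)-[295,215])*5.2)
"
```

```text
(150, 298) [-0.0478  0.0832]
(245, 348) [-0.0467  0.0767]
(215, 178) [0.0229 0.1187]
[[138.4651 305.5736]
 [247.5117 356.4784]
 [334.9201 244.2892]]
```

```bash
python3 steer.py '-0.012 0 0 0; 0 0 0 0' | grep -v ee
python3 steer.py '0 0 0 0; 0 0 0 0; 0 0 0 0' 0.068 20 | grep -v ee
python3 steer.py '0 0 0 0; 0 0 0 0; 0 0 0 0; 0 0 0 0' 0.055 20 | grep -v ee
python3 -c "
from h import *
go(case2w([-.005,.066,.115]),1.8275)"
```

```text
clock: 13.42
position: [0.5026, -0.1574, 0.1157]
contact_force: [4.5, 3.5, 14.9]
width: 0.0608
gripper_force: 48.9
clock: 13.67
position: [0.4974, -0.1569, 0.1128]
contact_force: [-0.9, -0.0, 0.4]
width: 0.0682
gripper_force: 0.0
clock: 14.0
position: [0.4986, -0.1571, 0.1135]
contact_force: [0.7, -0.4, -2.2]
width: 0.0616
gripper_force: 22.4
t 14.0 pos [ 0.4986 -0.1571  0.1135] d_tool [-0.0006 -0.0016 -0.0045] F [ 0.7102 -0.3743 -2.2079] w 0.0616 q [-0.4385  0.3185  1.8245  0.0001  0.9999 -2.2694]
yheading 1.8308 turn 0.0033
```

```bash
python3 steer.py '-0.001 0 0.003 0; -0.001 0 0.003 0; 0 0 0 0' | grep -v ee
python3 steer.py '-0.002 0 0.003 0; -0.002 0 0.003 0; 0 0 0 0' | grep -v ee
```

```text
clock: 14.25
position: [0.5, -0.1571, 0.1115]
contact_force: [-8.5, 0.9, 23.7]
width: 0.061
gripper_force: 27.2
clock: 14.5
position: [0.5031, -0.1562, 0.1069]
contact_force: [-14.0, 0.5, 35.1]
width: 0.0614
gripper_force: 34.2
```

```bash
python3 steer.py '0.004 0 -0.001 0; 0.004 0 0 0; 0 0 0 0' | grep -v ee
cat >> h.py <<'E'
def bright():
    from rig import manip
    im=manip.get_image("scene")["img"];g=im.astype(int)
    m=((g.min(2)>150)).astype(np.uint8);m[:, :318]=0;m[:,352:]=0;m[:238]=0;m[290:]=0
    n,l,s,c=cv2.connectedComponentsWithStats(m);i=1+np.argmax(s[1:,4]);print("white",s[i],c[i])
    cs,_=cv2.findContours((l==i).astype(np.uint8),0,2);print(cv2.approxPolyDP(cs[0],1.2,True).reshape(-1,2).tolist())
E
python3 -c "
from h import *
go(case2w([-.005,.066,.105]),1.8275);bright()
def box(a,xf):
    n=np.array([-np.sin(a),np.cos(a)]);u=np.array([np.cos(a),np.sin(a)]);f=np.array([xf,.044])+.048*n
    return [proj('scene',case2w([p[0],y,p[1]]))[0].round(1).tolist() for p,y in((f,.097),(f,.035),(f+.09*u,.035),(f+.09*u,.097))]
for a,xf in((.45,-.03),(.35,-.036),(.2,-.041),(0,-.045)): print(a,box(a,xf))
"
```

```text
clock: 14.75
position: [0.5017, -0.1575, 0.1071]
contact_force: [4.4, 5.7, 17.7]
width: 0.0616
gripper_force: 31.9
t 14.75 pos [ 0.5017 -0.1575  0.1071] d_tool [ 0.0023 -0.0005 -0.001 ] F [ 4.4319  5.7346 17.6971] w 0.0616 q [-0.44    0.3242  1.8356  0.0064  0.9705 -2.2717]
yheading 1.8282 turn 0.0007
white [325 253  25  28 419] [338.6348 267.0668]
[[342, 253], [334, 259], [328, 266], [328, 270], [325, 271], [329, 275], [340, 280], [349, 269], [348, 260]]
0.45 [[322.9, 271.7], [341.1, 280.1], [355.4, 253.5], [337.2, 245.5]]
0.35 [[322.6, 271.6], [340.8, 280.0], [355.6, 254.6], [337.5, 246.7]]
0.2 [[322.9, 270.7], [341.1, 279.2], [356.4, 256.0], [338.4, 248.1]]
0 [[323.9, 269.3], [342.1, 277.7], [357.4, 258.3], [339.6, 250.5]]
```

```bash
python3 steer.py '0 0 0 0; 0 0 0 0; 0 0 0 0; 0 0 -0.03 0; 0 0 -0.04 0' 0.075 20 | grep -v ee
python3 steer.py '0 0.04 -0.04 0; 0 0.04 -0.03 0; 0 0.04 0 0; 0 0.03 0 0; 0 0 0 0' | grep -v ee
cat >> h.py <<'E'
def carton():
    "fit the carton lying in the case (x,y,z of top-face centre in case frame, pitch, yaw) to its white/teal masks in both views"
    from rig import manip
    Q=np.array([[-.045,.031,0],[-.045,-.031,0],[.045,-.031,0],[.045,.031,0]]);M={}
    for c,(x0,x1,y0,y1) in dict(scene=(312,365,232,292),top=(345,395,225,300)).items():
        g=manip.get_image(c)["img"].astype(int)
        m=((g.min(2)>140)|((g[:,:,1]-g[:,:,0]>30)&(g[:,:,1]>g[:,:,2]-15)&(g[:,:,1]>90))).astype(np.uint8)
        k=np.zeros_like(m);k[y0:y1,x0:x1]=m[y0:y1,x0:x1]
        n,l,s,_=cv2.connectedComponentsWithStats(k);i=1+np.argmax(s[1:,4]);M[c]=(l==i).astype(np.uint8)
        cs,_=cv2.findContours(M[c],0,2);r=cv2.boxPoints(cv2.minAreaRect(cs[0]));print(c,s[i],cv2.approxPolyDP(cs[0],1.3,True).reshape(-1,2).tolist())
    def cost(q,full=False):
        P=Q@R.from_euler('ZY',[q[4],-q[3]]).as_matrix().T+q[:3];P=np.array([case2w(p) for p in P]);e=0
        for c in M:
            im=np.zeros((480*4,640*4),np.uint8);cv2.fillConvexPoly(im,np.round((proj(c,P)+.5)*4).astype(int),255)
            im=cv2.resize(im,(640,480),interpolation=cv2.INTER_AREA)/255.;e+=np.abs(im-M[c]).sum()
        return e
    from scipy.optimize import minimize
    best=min((minimize(cost,[0,.066,.092+.1*a,a,0],method='Nelder-Mead',options=dict(initial_simplex=np.array([0,.066,.092+.1*a,a,0])+np.vstack([np.zeros(5),np.diag([.01,.008,.01,.1,.05])]),maxiter=400)) for a in(0,.2,.4)),key=lambda r:r.fun)
    print("x y ztop pitch yaw",best.x,"cost",best.fun)
E
python3 -c "
from h import *
carton()"
```

```text
clock: 15.22
position: [0.4941, -0.1566, 0.1699]
contact_force: [0.9, -0.1, 0.3]
width: 0.0753
gripper_force: 0.0
clock: 15.63
position: [0.4603, -0.0249, 0.2275]
contact_force: [-0.4, 0.1, -0.8]
width: 0.075
gripper_force: 0.0
scene [325 244  34  37 732] [[346, 244], [345, 248], [337, 248], [325, 268], [327, 274], [340, 280], [345, 276], [358, 250]]
top [357 245  29  36 735] [[379, 245], [357, 250], [360, 256], [362, 273], [365, 280], [385, 275]]
x y ztop pitch yaw [-0.0065  0.0664  0.1006  0.3875  0.0072] cost 181.03529411764708
```

```bash
python3 -c "
from h import *
def box(c,a,xf):
    n=np.array([-np.sin(a),np.cos(a)]);u=np.array([np.cos(a),np.sin(a)]);f=np.array([xf,.044])+.048*n
    return [proj(c,case2w([p[0],y,p[1]]))[0].round(1).tolist() for p,y in((f,.097),(f,.035),(f+.09*u,.035),(f+.09*u,.097))]
for c in('scene','top'):
  for a,xf in((.45,-.03),(.35,-.036),(.2,-.041),(0,-.045)): print(c,a,box(c,a,xf))
from rig import manip
for c,(x0,x1,y0,y1) in dict(scene=(318,364,238,286),top=(350,394,238,286)).items():
    g=cv2.cvtColor(manip.get_image(c)['img'],cv2.COLOR_RGB2GRAY)
    for r in range(y0,y1,3): print(c,r,' '.join('%3d'%v for v in g[r,x0:x1:2]))
"
```

```text
scene 0.45 [[322.9, 271.7], [341.1, 280.1], [355.4, 253.5], [337.2, 245.5]]
scene 0.35 [[322.6, 271.6], [340.8, 280.0], [355.6, 254.6], [337.5, 246.7]]
scene 0.2 [[322.9, 270.7], [341.1, 279.2], [356.4, 256.0], [338.4, 248.1]]
scene 0 [[323.9, 269.3], [342.1, 277.7], [357.4, 258.3], [339.6, 250.5]]
top 0.45 [[364.5, 280.8], [386.4, 275.4], [380.7, 245.5], [358.2, 251.0]]
top 0.35 [[364.7, 281.3], [386.7, 275.9], [380.3, 245.0], [357.9, 250.5]]
top 0.2 [[364.6, 280.6], [386.6, 275.2], [379.3, 243.4], [357.1, 248.8]]
top 0 [[364.1, 278.7], [386.1, 273.3], [377.9, 241.5], [356.0, 246.8]]
scene 238  25  30  24  23  21  22  22  22  24  28  43  35  28  44  63  66  73  73  73  73  73  73  73
scene 241  29  29  29  25  25  26  26  29  34  53  79  72  60  69  75  76  76  74  75  75  74  74  73
scene 244  31  30  30  32  30  33  32  43  69  80  91  96  91  99 176 173 128  94  82  78  76  75  75
scene 247  30  30  30  30  31  33  46  75  78  92 140 142 138 151 162 209 229 226 194 145 102  84  80
scene 250  31  33  31  31  33  52  75  77  92 150 184 204 243 254 252 237 189 164 193 222 182 101  8
[... 1959 characters left out ...]
 250 253 100  91  92 104  89
top 265 203 205 206 192  94  74 100 206 190 251 250 250 250 250 250 250 252 150  89  91  92  91
top 268 216 216 217 175  93  76 121 178 191 247 250 250 250 250 250 250 250 248  91  91  89  78
top 271 222 224 223 149  97  76 120 154 219 218 250 250 250 250 250 250 250 253  88  91  91  85
top 274 228 230 214 112  93  75 139 153 220 199 250 250 250 250 250 250 251 254 124  90  90  91
top 277 233 234 189 108  85  74  71 213 186 189 249 252 254 237 211 180 119 100  88  86  88  89
top 280 235 236 136 103  86  88  55 101 110 112 108  97  90  92  90  91  91  93  91 107  92  89
top 283 237 217 115  92  85  94 109  93  93  94  93  94  93  93  93  92  87  73  73  53  68  87
```

The carton is still tilted about 0.38 rad, resting on the rear foam edge. I'll grip it again, draw it forward until its front meets the foam, and let it drop in from there.

```bash
python3 steer.py '0 -0.04 0 0; 0 -0.04 0 0; 0 -0.04 0.03 0; 0 -0.03 0.04 0; 0 0 0 0' 0.08 25 | grep -v ee
python3 -c "
from h import *
go(case2w([-.007,.066,.110]),1.8275)"
```

```text
clock: 16.25
position: [0.4972, -0.1682, 0.1633]
contact_force: [-1.2, 0.3, -1.3]
width: 0.0803
gripper_force: 0.0
t 16.25 pos [ 0.4972 -0.1682  0.1633] d_tool [-0.0031  0.0086  0.0503] F [-1.1724  0.3401 -1.2916] w 0.0803 q [-0.4572  0.2733  1.747  -0.0027  1.1288 -2.2815]
yheading 1.8256 turn -0.0019
```

```bash
python3 steer.py '-0.003 0.009 0.02 0; 0 0 0.02 0; 0 0 0.01 0; 0 0 0 0; 0 0 0 0' 0.08 25 | grep -v ee
python3 steer.py '0 0 0 0; 0 0 0 0; 0 0 0 0; 0 0 0 0' 0.055 25| grep -v ee
python3 steer.py '0.003 0 -0.002 0; 0.003 0 0 0; 0.002 0 0 0; 0 0 0 0'| grep -v ee
```

```text
clock: 16.67
position: [0.4991, -0.1541, 0.119]
contact_force: [1.6, -0.3, 0.5]
width: 0.0803
gripper_force: 0.0
clock: 17.0
position: [0.5002, -0.1543, 0.1207]
contact_force: [0.1, -1.0, 5.9]
width: 0.0611
gripper_force: 27.0
clock: 17.33
position: [0.4941, -0.1551, 0.1224]
contact_force: [6.1, 3.1, 3.0]
width: 0.0607
gripper_force: 27.7
```

```bash
python3 steer.py '0.003 0 0 0; 0.001 0 0.001 0; 0 0 0 0'| grep -v ee
python3 steer.py '0 0 0 0; 0 0 0 0; 0 0 0 0; 0 0 -0.03 0; 0 0 -0.04 0' 0.078 | grep -v ee
python3 steer.py '0 0.04 -0.04 0; 0 0.04 -0.02 0; 0 0.04 0 0; 0 0.03 0 0; 0 0 0 0' | grep -v ee
python3 -c "
from h import *
carton()"
```

```text
clock: 17.58
position: [0.4937, -0.1553, 0.1227]
contact_force: [11.7, 7.2, 7.2]
width: 0.061
gripper_force: 28.0
clock: 18.0
position: [0.484, -0.1555, 0.1871]
contact_force: [1.6, -1.1, 0.4]
width: 0.0782
gripper_force: 0.0
clock: 18.42
position: [0.449, -0.0203, 0.2382]
contact_force: [-0.9, -0.9, -0.3]
width: 0.0779
gripper_force: 0.0
scene [325 249  33  33 641] [[340, 249], [325, 267], [325, 274], [342, 281], [343, 276], [356, 260], [357, 256]]
top [355 241  29  37 747] [[376, 241], [355, 246], [362, 277], [383, 273]]
x y ztop pitch yaw [ 0.0039  0.0699  0.0881  0.193  -0.0105] cost 148.1098039215686
```

The carton now lies flat: the top-view corners (376,241), (355,246), (362,277) and (383,273) match the flat prediction. Next I'll turn the tool, straddle the lid edge and draw it shut.

```bash
python3 steer.py '0 0 -0.015 0.12; 0 0 -0.015 0.12; 0 0 -0.015 0.12; 0 0 -0.015 0.12; 0 0 -0.01 0.12' 0.065 30 >/dev/null
python3 steer.py '0 0 0 0.12; 0 0 0 0.12; 0 0 0 0.12; 0 0 0 0.12; 0 0 0 0.12' >/dev/null
python3 steer.py '0 0 0 0.12; 0 0 0 0.12; 0 0 0 0.12; 0 0 0 0.01' | head -2
python3 -c "
from h import *
go(case2w([.110,.075,.307]),.2567)"
```

```text
clock: 19.68
position: [0.4525, -0.0262, 0.3076]
t 19.68 pos [ 0.4525 -0.0262  0.3076] d_tool [-0.131   0.1269 -0.0026] F [-0.5923  0.4159  0.9837] w 0.0653 q [-0.2108  0.0618  1.6407 -0.0009  1.4403 -0.4675]
yheading 0.2568 turn 0.0001
```

```bash
python3 steer.py '-0.027 0.026 0 0; -0.026 0.025 0 0; -0.026 0.025 0 0; -0.026 0.025 0 0; -0.026 0.026 0 0' >/dev/null
python3 steer.py '0 0 0 0; 0 0 0.02 0; 0 0 0 0' | grep -v ee
python3 -c "
from h import *
go(case2w([.110,.075,.237]),.2567)"
```

```text
clock: 20.35
position: [0.6076, -0.1195, 0.284]
contact_force: [-0.8, 0.3, -1.8]
width: 0.0652
gripper_force: 0.0
t 20.35 pos [ 0.6076 -0.1195  0.284 ] d_tool [-0.0015  0.0009  0.0439] F [-0.7863  0.2974 -1.8159] w 0.0652 q [-0.3063  0.3331  1.3458 -0.0004  1.4705 -0.5678]
yheading 0.2616 turn 0.0049
```

```bash
python3 steer.py '-0.001 0 0.02 0; 0 0 0.018 0; 0 0 0.006 0; 0 0 0 0' | grep -v ee
python3 steer.py '0 -0.02 0 0; 0 -0.02 0 0; 0 -0.02 0 0; 0 -0.02 0 0; 0 -0.02 0 0' | grep -v ee
python3 steer.py '0 -0.02 0.003 0; 0 -0.007 0 0; 0 0 0 0' | grep -v ee
python3 -c "
from h import *
go(case2w([-.0145,.075,.237]),.2567)
barang()"
```

```text
clock: 20.68
position: [0.6076, -0.1193, 0.2427]
contact_force: [0.1, -0.6, 0.1]
width: 0.0651
gripper_force: 0.0
clock: 21.1
position: [0.513, -0.1455, 0.2463]
contact_force: [1.3, 0.5, -0.3]
width: 0.0652
gripper_force: 0.7
clock: 21.35
position: [0.4854, -0.1525, 0.2427]
contact_force: [-0.1, -0.8, -0.5]
width: 0.0651
gripper_force: 0.0
t 21.35 pos [ 0.4854 -0.1525  0.2427] d_tool [-0.0004  0.0027  0.0027] F [-0.0926 -0.7912 -0.5192] w 0.0651 q [-0.4411  0.182   1.6597 -0.0002  1.2984 -0.7013]
yheading 0.2602 turn 0.0035
red px [352.6589 246.7079] case x,z [-0.0556  0.2495] r 0.16004318386100239 theta 2.9654840367990016
```

```bash
python3 steer.py '0 0 0 0; 0 0 0 0; 0 0 0 0; 0 0 0 0' 0.0 30| grep -v ee
python3 steer.py '0 0 0.02 0; 0 0 0.015 0; 0 0 0.015 0; 0 0 0.015 0; 0 0 0.015 0' | grep -v ee
python3 steer.py '0 0 0.015 0; 0 0 0.008 0; 0 0 0.004 0; 0 0 0 0' | grep -v ee
python3 -c "
from h import *
go(case2w([-.06,.075,.135]),.2567)
barang()"
```

```text
clock: 21.73
position: [0.4871, -0.152, 0.2412]
contact_force: [-0.4, 0.2, 0.3]
width: 0.0167
gripper_force: 0.2
clock: 22.15
position: [0.4522, -0.1598, 0.1599]
contact_force: [-0.7, 1.0, -3.2]
width: 0.0004
gripper_force: 0.0
clock: 22.48
position: [0.4872, -0.1519, 0.1339]
contact_force: [-0.1, -0.0, 1.0]
width: -0.0001
gripper_force: 0.0
t 22.48 pos [ 0.4872 -0.1519  0.1339] d_tool [-0.0004 -0.0447 -0.0041] F [-0.1464 -0.0264  0.9559] w -0.0001 q [-0.439   0.2791  1.8239  0.0007  1.039  -0.7009]
yheading 0.2616 turn 0.0049
red px [337.3198 309.1   ] case x,z [-0.1298  0.0616] r 0.054955975234400586 theta 0.6308098402794022
```

```bash
python3 steer.py '0 -0.02 -0.004 0; 0 -0.02 0 0; 0 -0.003 0 0; 0 0 0.006 0; 0 0 0.004 0'| grep -v ee
python3 steer.py '0 0 0.004 0; 0 0 0.003 0; 0 0 0.002 0; 0 0 0 0'| grep -v ee
python3 -c "
from h import *
go(case2w([-.06,.075,.13]),.2567)
barang()
from rig import manip
i=manip.get_image('scene')['img'][:,:,::-1];o=cv2.imread('pics/scene0.png');d=cv2.absdiff(i,o).max(2)
b=lambda im:((im[:,:,0].astype(int)-im[:,:,2]>50)).astype(np.uint8)
for r in range(240,325,5):
    f=lambda m:(np.flatnonzero(m[r,300:430])+300)[[0,-1]].tolist() if m[r,300:430].any() else None
    print(r,f(b(o)),f(b(i)))
"
```

```text
clock: 22.95
position: [0.4462, -0.1636, 0.1325]
contact_force: [-16.5, 5.5, 66.0]
width: -0.0
gripper_force: 33.1
clock: 23.28
position: [0.4463, -0.1635, 0.1322]
contact_force: [-27.0, 12.0, 98.2]
width: -0.0
gripper_force: 49.1
t 23.28 pos [ 0.4463 -0.1635  0.1322] d_tool [ 0.0003 -0.0022 -0.0008] F [-26.9915  12.0174  98.2252] w -0.0 q [-0.4968  0.2303  1.9016 -0.0014  1.0033 -0.7592]
yheading 0.2632 turn 0.0065
red px [337.3314 309.2066] case x,z [-0.1297  0.061 ] r 0.05521135135097326 theta 0.621281799621153
240 [333, 347] [343, 347]
245 [329, 359] [341, 356]
250 [325, 370] [340, 367]
255 [320, 381] [338, 382]
260 [316, 393] [335, 393]
265 [312, 405] [312, 405]
270 [313, 412] [313, 412]
275 [309, 410] [309, 410]
280 [314, 409] [314, 409]
285 [314, 406] [314, 407]
290 [314, 403] [314, 404]
295 [320, 400] [320, 401]
300 [332, 397] [332, 398]
305 [354, 393] [351, 395]
310 [355, 390] [355, 391]
315 [362, 382] [362, 382]
320 [372, 382] [372, 382]
```

```bash
python3 steer.py '0 0 -0.02 0; 0 0 -0.02 0; -0.025 -0.04 0 0; -0.025 -0.04 0 0; -0.025 -0.04 0 0'| grep -v ee
python3 steer.py '0 0 0 0'|grep force
python3 -c "
from h import *
go(case2w([-.18,0,.057]),.2567);barang()"
```

```text
clock: 23.8
position: [0.361, -0.2556, 0.16]
contact_force: [0.8, -0.1, 0.2]
width: 0.0
gripper_force: 0.0
contact_force: [0.5, 0.3, 0.8]
gripper_force: 0.0
t 23.88 pos [ 0.3573 -0.2596  0.1595] d_tool [-0.0039 -0.0115  0.0996] F [0.4695 0.2639 0.7935] w -0.0003 q [-0.7834  0.1539  1.9231 -0.0039  1.0621 -1.0377]
yheading 0.2562 turn -0.0005
red px [337.4411 309.1188] case x,z [-0.1291  0.0608] r 0.054861191039127816 theta 0.6109261871867955
```

```bash
python3 steer.py '-0.004 -0.005 0.02 0; 0 0 0.04 0; 0 0 0.035 0; 0 0 0.004 0; 0 0 0 0'| grep -v ee
python3 -c "
from h import *
go(case2w([-.1255,0,.057]),.2567)"
```

```text
clock: 24.35
position: [0.3559, -0.258, 0.0586]
contact_force: [-0.2, 0.3, 0.5]
width: -0.0002
gripper_force: 0.0
t 24.35 pos [ 0.3559 -0.258   0.0586] d_tool [-0.0065  0.0437 -0.0015] F [-0.2392  0.2521  0.4913] w -0.0002 q [-0.7864  0.2887  2.0631  0.001   0.7949 -1.0493]
yheading 0.2623 turn 0.0056
```

```bash
python3 steer.py '-0.006 0.01 0 0; 0 0.01 0 0; 0 0.008 0 0; 0 0.006 0 0; 0 0.004 0 0'| grep -v ee
python3 steer.py '0 0.003 0 0; 0 0.002 0 0; 0 0 0 0'| grep -v ee
python3 -c "
from h import *
go(case2w([-.1255,0,.057]),.2567);barang()"
```

```text
clock: 24.77
position: [0.3913, -0.2574, 0.0611]
contact_force: [-24.5, -15.4, 6.1]
width: -0.0001
gripper_force: 13.8
clock: 25.02
position: [0.3916, -0.2572, 0.0609]
contact_force: [-29.1, -17.3, 7.1]
width: -0.0002
gripper_force: 16.2
t 25.02 pos [ 0.3916 -0.2572  0.0609] d_tool [0.0019 0.0091 0.0008] F [-29.0522 -17.3192   7.1138] w -0.0002 q [-0.7185  0.3222  1.9967 -0.0209  0.8313 -0.975 ]
yheading 0.2706 turn 0.0139
red px [344.5808 308.7466] case x,z [-0.0871  0.0161] r 0.07594326624097097 theta -0.3130714314778613
```

```bash
python3 steer.py '0 -0.03 0 0; 0 -0.04 0 0; 0 -0.04 -0.02 0; 0 0 -0.04 0; 0 0 -0.02 0'| grep -v ee
python3 -c "
from h import *
barang()
from rig import manip
i=manip.get_image('scene')['img'].astype(int);o=cv2.imread('pics/scene0.png')[:,:,::-1].astype(int)
for n,b in(('now',i),('orig',o)):
    m=(b[:,:,0]-b[:,:,1]>70);m[:, :325]=0;m[:,365:]=0;m[:290]=0;m[322:]=0
    yy,xx=np.nonzero(m);print(n,m.sum(),xx.mean(),yy.mean(),xx.min(),xx.max(),yy.min(),yy.max())
print(np.abs(i-o)[280:320,325:370].max(2)[::3,::3])
"
```

```text
clock: 25.48
position: [0.2952, -0.2835, 0.1424]
contact_force: [1.8, -1.6, 0.7]
width: 0.0
gripper_force: 0.0
red px [338.9573 306.4714] case x,z [-0.1208  0.0638] r 0.04637859102716994 theta 0.5634247557267233
now 78 339.34615384615387 306.62820512820514 333 346 302 311
orig 78 342.3333333333333 307.43589743589746 336 349 303 312
[[162 100  42  34  23  26   9   5   2   3  10  43  57  59  52]
 [ 50  56  61  20  31 107  93  37   6  38  51  53  54  54  61]
 [ 51  39  86  46  10  15  61  79  62  54  55  55  54  55  54]
 [ 36  58  73  58  16  38  11   6  36  38  39  66  58  55  55]
 [ 62  69  76  34  18  99  47  17  97  78  51  45  68  74  61]
 [ 64  70  71  11  28  46  17   5  41  76  97  50  45  44  70]
 [ 40  63  57   2  81  59   6  32  35  49  37  54  51  48  45]
 [ 34  34  20  36 108  19  10  64  40  62  34  38  48  51  56]
 [ 41  36   4 153  22  31  29  89  96  97  36  38  39  38  37]
 [ 37  22   2  70  52   8  20  92 131  34  34  39  38  38  39]
 [ 35   1   2   5   9  41  12 104  91   3  28  39  39  39  40]
 [ 10   4   2   2   4   4   5  13   4   3   7  28  38  37  37]
 [  9   4   2   3   4   3   4   3   3   3   4   3   9  30  38]
 [ 19   1   2   3   4   3   2   5   3   5   3   3   3   3  11]]
```

```bash
python3 -c "
from h import *
def bar(th,ph):
    a=np.deg2rad(249.7)-th; p=np.array([-.162+.0576*np.cos(a),.012+.0576*np.sin(a)])
    c,s=np.cos(ph),np.sin(ph); return case2w([.078+c*p[0]+s*p[1],0,.08-s*p[0]+c*p[1]])
r=proj('scene',bar(0,0))[0]
for th in(.1,.2,.25,.3,.4,.6):
  print(th,[ (proj('scene',bar(th,ph))[0]-r).round(2).tolist() for ph in(0,.03,.06)])
from rig import manip
i=manip.get_image('top')['img'].astype(int);o=cv2.imread('pics/top0.png')[:,:,::-1].astype(int)
for b in(i,o):
    m=(b[:,:,0]-b[:,:,1]>70);m[:, :385]=0;m[:,420:]=0;m[:275]=0;m[305:]=0
    yy,xx=np.nonzero(m);print(m.sum(),xx.mean(),yy.mean())
    bl=(b[:,:,2]-b[:,:,0]>50);print([(np.flatnonzero(bl[210:300,c])+210)[[0,-1]].tolist() for c in(350,360,370,430,440)])
"
```

```text
0.1 [[-0.92, 0.76], [-1.08, -0.18], [-1.21, -1.18]]
0.2 [[-1.8, 1.36], [-1.95, 0.36], [-2.06, -0.69]]
0.25 [[-2.22, 1.6], [-2.36, 0.57], [-2.47, -0.51]]
0.3 [[-2.63, 1.79], [-2.76, 0.73], [-2.86, -0.38]]
0.4 [[-3.39, 2.03], [-3.51, 0.92], [-3.59, -0.25]]
0.6 [[-4.72, 1.97], [-4.78, 0.73], [-4.82, -0.56]]
70 402.7142857142857 296.4142857142857
[[237, 277], [234, 292], [231, 290], [216, 275], [240, 272]]
68 400.6764705882353 291.6617647058824
[[236, 277], [234, 292], [231, 290], [216, 275], [239, 273]]
```

The push left the lid raised about 0.06 rad with the hasp near 0.3, and I suspect the finger linkage met the hinge. I'll turn the tool a quarter turn, swing the hasp out again, press the lid shut and then push the bar.

```bash
python3 steer.py '0 0 0 0.12; 0 0 0 0.12; 0 0 0 0.12; 0 0 0 0.12; 0 0 0 0.12' 0.06 30 >/dev/null
python3 steer.py '0 0 0 0.12; 0 0 0 0.12; 0 0 0 0.12; 0 0 0 0.12; 0 0 0 0.12' >/dev/null
python3 steer.py '0 0 0 0.12; 0 0 0 0.12; 0 0 0 0.12; 0 0 0 0' | head -2
python3 -c "
from h import *
go(case2w([-.124,0,.069]),-1.5708+.2567)"
```

```text
clock: 26.8
position: [0.2957, -0.2813, 0.1381]
t 26.8 pos [ 0.2957 -0.2813  0.1381] d_tool [0.1094 0.0007 0.0661] F [ 0.0406 -0.1177 -0.4004] w 0.0601 q [-0.9319  0.1318  2.0162  0.0007  0.995   0.3676]
yheading -1.2998 turn 0.0143
```

```bash
python3 steer.py '0.035 0 0 0.012; 0.035 0 0 0; 0.035 0 0 0; 0.004 0 0 0; 0 0 0 0' >/dev/null
python3 steer.py '0 0 0.03 0; 0 0 0.03 0; 0 0 0.006 0; 0 0 0 0'|grep -v ee
python3 -c "
from h import *
go(case2w([-.124,0,.069]),-1.5708+.2567)"
python3 steer.py '0 0 0 0; 0 0 0 0; 0 0 0 0; 0 0 0 0' 0.03 30|grep -v ee
```

```text
clock: 27.55
position: [0.3979, -0.2522, 0.071]
contact_force: [-0.6, -0.1, -0.5]
width: 0.0599
gripper_force: 0.0
t 27.55 pos [ 0.3979 -0.2522  0.071 ] d_tool [ 0.0032  0.0012 -0.001 ] F [-0.5516 -0.0774 -0.5071] w 0.0599 q [-0.7127  0.3093  1.9818 -0.0002  0.8573  0.5976]
yheading -1.3102 turn 0.0039
clock: 27.88
position: [0.4001, -0.2533, 0.0737]
contact_force: [-1.1, 1.9, -0.2]
width: 0.0389
gripper_force: 31.6
```

```bash
python3 steer.py '-0.008 0 -0.006 0; -0.006 0 -0.007 0; -0.005 0 -0.010 0; -0.003 0 -0.010 0; 0 0 0 0'|grep -v ee
python3 steer.py '0 0 0 0; 0 0 0 0; 0 0 0 0; 0 0 -0.03 0; 0 0 -0.03 0' 0.06 |grep -v ee
python3 steer.py '0.02 -0.035 -0.02 0; 0.025 -0.04 0 0; 0.012 0 0 0; 0 0 0 0; 0 0 0 0' 0.0 |grep -v ee
python3 -c "
from h import *
go(case2w([-.06,.075,.133]),-1.5708+.2567);barang()"
```

```text
clock: 28.3
position: [0.379, -0.259, 0.1079]
contact_force: [1.2, 5.6, -1.6]
width: 0.0386
gripper_force: 30.3
clock: 28.72
position: [0.3782, -0.259, 0.1654]
contact_force: [1.0, 0.5, 0.2]
width: 0.0602
gripper_force: 0.0
clock: 29.13
position: [0.413, -0.1808, 0.1844]
contact_force: [-1.0, -0.0, 0.3]
width: 0.0008
gripper_force: 0.0
t 29.13 pos [ 0.413  -0.1808  0.1844] d_tool [ 0.0344 -0.0084  0.0484] F [-0.9726 -0.0212  0.2542] w 0.0008 q [-0.5662  0.1426  1.866  -0.0012  1.1322  0.743 ]
yheading -1.3087 turn 0.0054
red px [336.0767 307.6726] case x,z [-0.137  0.076] r 0.055315714590609376 theta 0.923953971510469
```

```bash
python3 steer.py '0.02 -0.008 0.01 0; 0.014 0 0.015 0; 0 0 0.012 0; 0 0 0.008 0; 0 0 0 0'|grep -v ee
python3 steer.py '0 0 0.003 0; 0 0 0.002 0; 0 0 0 0'|grep -v ee
```

```text
clock: 29.6
position: [0.4416, -0.1642, 0.1373]
contact_force: [-0.4, -0.2, -0.5]
width: 0.0003
gripper_force: 0.0
clock: 29.85
position: [0.4432, -0.1644, 0.1345]
contact_force: [0.4, 0.2, 1.4]
width: 0.0001
gripper_force: 0.0
```

```bash
python3 steer.py '0 0 0.002 0; 0 0 0.001 0; 0 0 0 0'|grep -v ee
python3 steer.py '0 0 0.001 0; 0 0 0.0005 0; 0 0 0 0'|grep -v ee
python3 -c "
from h import *
barang()"
```

```text
clock: 30.1
position: [0.4437, -0.1644, 0.1331]
contact_force: [-2.9, 1.6, 8.6]
width: 0.0
gripper_force: 4.7
clock: 30.35
position: [0.4437, -0.1644, 0.133]
contact_force: [-4.2, 1.2, 19.4]
width: 0.0002
gripper_force: 9.7
red px [336.0824 307.6976] case x,z [-0.1369  0.0759] r 0.05532672233162533 theta 0.9211541093071229
```

```bash
python3 steer.py '0 0 -0.035 0; -0.04 0.025 -0.01 0; -0.04 0.025 0 0; -0.038 0.025 0 0; 0 0 0 0'|grep -v ee
python3 steer.py '0 0 0.03 0; 0 0 0.035 0; 0 0 0.03 0; 0 0 0.02 0; 0 0 0 0'|grep -v ee
python3 -c "
from h import *
go(case2w([-.122,0,.057]),-1.5708+.2567)"
```

```text
clock: 30.82
position: [0.3555, -0.2601, 0.1745]
contact_force: [-0.2, 0.3, -0.2]
width: 0.0002
gripper_force: 0.0
clock: 31.23
position: [0.3573, -0.253, 0.0555]
contact_force: [-0.5, -0.0, -0.4]
width: 0.0
gripper_force: 0.0
t 31.23 pos [ 0.3573 -0.253   0.0555] d_tool [ 0.0446  0.0109 -0.0047] F [-0.5259 -0.0451 -0.387 ] w 0.0 q [-0.7755  0.2925  2.0687  0.0003  0.7883  0.5356]
yheading -1.3113 turn 0.0028
```

```bash
python3 steer.py '0.010 0.006 -0.002 0; 0.010 0.004 -0.002 0; 0.006 0 0 0; 0.004 0 0 0; 0 0 0 0'|grep -v ee
python3 steer.py '0.003 0 0 0; 0.003 0 0 0; 0.003 0 0 0; 0 0 0 0'|grep -v ee
python3 -c "
from h import *
go(case2w([-.122,0,.057]),-1.5708+.2567);barang()"
```

```text
clock: 31.65
position: [0.3928, -0.2576, 0.0636]
contact_force: [-0.4, -0.5, 0.5]
width: 0.0002
gripper_force: 0.0
clock: 31.98
position: [0.3957, -0.2562, 0.0629]
contact_force: [-15.1, -8.9, 4.2]
width: -0.0002
gripper_force: 8.5
t 31.98 pos [ 0.3957 -0.2562  0.0629] d_tool [ 0.0084 -0.002   0.0028] F [-15.1006  -8.918    4.1617] w -0.0002 q [-0.7166  0.3208  1.9918 -0.0107  0.8335  0.5967]
yheading -1.3061 turn 0.0080h.py:24: RuntimeWarning: invalid value encountered in divide
  yy,xx=np.mgrid[0:480,0:640];c=np.array([(w*xx).sum(),(w*yy).sum()])/w.sum()
Traceback (most recent call last):
  File "h.py", line 26, in barang
    p=least_squares(f,[-.11,.05]).x; v=p-[-.084,.092]
      ~~~~~~~~~~~~~^^^^^^^^^^^^^^
ValueError: Residuals are not finite in the initial point.
```

```bash
python3 steer.py '-0.03 0 0 0; -0.04 0 0 0; -0.04 0 -0.02 0; -0.04 0 0 0; 0 0 0 0'|grep -v ee
cat > cmp.py <<'E'
from h import *
from rig import manip
barang()
for cam,pats in dict(scene=dict(lidR=(375,412,262,300),baseR=(368,388,305,322),lidL=(309,325,255,275),fl=(313,330,262,285)),top=dict(lidL=(345,375,235,295),lidR=(420,450,215,280))).items():
    o=cv2.cvtColor(cv2.imread(f'pics/{cam}0.png'),cv2.COLOR_BGR2GRAY);i=cv2.cvtColor(manip.get_image(cam)['img'],cv2.COLOR_RGB2GRAY)
    for n,(x0,x1,y0,y1) in pats.items():
        W=np.eye(2,3,dtype=np.float32)
        try: c,W=cv2.findTransformECC(o[y0:y1,x0:x1],i[y0:y1,x0:x1],W,cv2.MOTION_TRANSLATION,(3,200,1e-6),None,3); print(cam,n,round(c,3),W[:,2])
        except cv2.error as e: print(cam,n,'fail')
for f in(.01,.02,.04):
    for n,y in(('R',-.13),('L',.13)):
        q=lambda f:case2w([.078-.156*np.cos(f),y,.08+.156*np.sin(f)])
        print(f,n,[(proj(c,q(f))-proj(c,q(0)))[0].round(2).tolist() for c in('scene','top')])
E
python3 cmp.py
```

```text
clock: 32.45
position: [0.2527, -0.2939, 0.0821]
contact_force: [1.0, 0.6, -0.4]
width: -0.0001
gripper_force: 0.0
red px [339.4037 303.7647] case x,z [-0.1187  0.0738] r 0.03916724489569678 theta 0.7340434330397416
scene lidR 0.645 [ 14.2808 -18.0019]
scene baseR fail
scene lidL fail
scene fl fail
top lidL 0.651 [-1.6835  3.4105]
top lidR 0.719 [ 1.1345 -2.1061]
0.01 R [[0.05, -0.35], [0.15, -0.02]]
0.01 L [[-0.01, -0.35], [0.03, 0.0]]
0.02 R [[0.1, -0.7], [0.3, -0.05]]
0.02 L [[-0.02, -0.71], [0.07, 0.0]]
0.04 R [[0.2, -1.41], [0.6, -0.13]]
0.04 L [[-0.03, -1.43], [0.13, -0.01]]
```

```bash
cat >> h.py <<'E'
def redtri():
    "bar position, case frame, relative to rest pictures, from both views; lid and hasp angle"
    from rig import manip
    def cen(b,x0,x1,y0,y1):
        b=b[y0:y1,x0:x1].astype(float);w=np.clip(b[:,:,0]-b[:,:,1]-60,0,None);yy,xx=np.mgrid[y0:y1,x0:x1];return np.array([(w*xx).sum(),(w*yy).sum()])/w.sum()
    B={'scene':(325,365,240,320),'top':(385,420,272,310)};d={}
    for c in B:
        d[c]=cen(manip.get_image(c)["img"],*B[c])-cen(cv2.imread(f'pics/{c}0.png')[:,:,::-1],*B[c])
    def bar(th,ph):
        a=np.deg2rad(249.7)-th;p=np.array([-.162+.0576*np.cos(a),.012+.0576*np.sin(a)]);c,s=np.cos(ph),np.sin(ph);return np.array([.078+c*p[0]+s*p[1],0,.08-s*p[0]+c*p[1]])
    f=lambda q:np.r_[tuple(proj(c,case2w(bar(*q)))[0]-proj(c,case2w(bar(0,0)))[0]-d[c] for c in B)]
    s=least_squares(f,[.3,.05]);print("shift",d,"hasp,lid",s.x,"res",s.fun,"bar case",bar(*s.x))
E
python3 -c "
from h import *
redtri();go(case2w([-.125,0,.12]),-1.5708+.2567)"
```

```text
shift {'scene': array([-2.8628, -3.6622]), 'top': array([1.6131, 4.2223])} hasp,lid [0.1611 0.1261] res [ 0.9633  0.3402  1.12   -0.0287] bar case [-0.1157  0.      0.0661]
t 32.7 pos [ 0.2585 -0.293   0.0814] d_tool [ 0.1474 -0.0022 -0.0414] F [ 0.4057 -0.5612  0.0605] w 0.0003 q [-1.0269  0.1875  2.1344  0.0009  0.8182  0.2827]
yheading -1.3102 turn 0.0039
```

```bash
python3 steer.py '0 0 -0.035 0; 0.035 0 -0.005 0; 0.04 0 0 0; 0.04 0 0 0; 0.032 -0.002 0 0' 0.06 60|grep -v ee
python3 steer.py '0 0 0 0; 0 0 0.015 0; 0 0 0 0'|grep -v ee
python3 -c "
from h import *
redtri();go(case2w([-.125,0,.086]),-1.5708+.2567)"
```

```text
clock: 33.12
position: [0.4033, -0.2518, 0.1216]
contact_force: [0.1, -0.3, -0.0]
width: 0.0595
gripper_force: 0.0
clock: 33.37
position: [0.3991, -0.2506, 0.1042]
contact_force: [-0.9, 1.0, -0.3]
width: 0.0598
gripper_force: 0.0
shift {'scene': array([-2.6703, -3.4491]), 'top': array([-2.8801,  4.2357])} hasp,lid [0.0983 0.0872] res [ 1.3808  1.3066  4.6974 -1.4043] bar case [-0.1119  0.      0.0567]
t 33.47 pos [ 0.3988 -0.2517  0.1056] d_tool [0.0012 0.0015 0.0166] F [-0.7893 -0.1678 -0.1734] w 0.0599 q [-0.7109  0.2614  1.9398  0.0001  0.9428  0.598 ]
yheading -1.309 turn 0.0051
```

```bash
python3 steer.py '0.001 0 0.018 0; 0 0 0 0'|grep pos
python3 steer.py '0 0 0 0; 0 0 0 0; 0 0 0 0; 0 0 0 0' 0.03 60|grep -v ee
python3 steer.py '-0.008 0 0 0; -0.006 0 0.002 0; 0 0 0.004 0; 0 0 0 0'|grep -v ee
python3 -c "
from h import *
go(case2w([-.138,0,.079]),-1.5708+.2567)"
```

```text
position: [0.3988, -0.2517, 0.0869]
clock: 33.97
position: [0.3997, -0.2531, 0.089]
contact_force: [-1.8, -0.1, 2.7]
width: 0.0346
gripper_force: 59.5
clock: 34.3
position: [0.3872, -0.2565, 0.0822]
contact_force: [4.4, 3.2, 1.4]
width: 0.0342
gripper_force: 59.5
t 34.3 pos [ 0.3872 -0.2565  0.0822] d_tool [ 0.0006 -0.0002  0.0002] F [4.4113 3.1556 1.3902] w 0.0342 q [-0.7366  0.281   1.9884  0.0028  0.8698  0.5745]
yheading -1.3129 turn 0.0012
```

```bash
python3 steer.py '0.004 0 0.005 0; 0.004 0 0.004 0; 0.0045 0 0.0035 0; 0.0045 0 0.0035 0; 0 0 0 0'|grep -v ee
python3 steer.py '0.005 0 0.0025 0; 0.003 0 0.0015 0; 0 0 0 0'|grep -v ee
python3 steer.py '0.002 0 0.001 0; 0.002 0 0.0005 0; 0 0 0 0'|grep -v ee
python3 -c "
from h import *
redtri();go(case2w([-.111,0,.0585]),-1.5708+.2567)"
```

```text
clock: 34.72
position: [0.4032, -0.2521, 0.0655]
contact_force: [4.7, 0.1, -6.5]
width: 0.0341
gripper_force: 62.3
clock: 34.97
position: [0.4102, -0.2501, 0.0617]
contact_force: [-1.9, -3.0, -0.6]
width: 0.0342
gripper_force: 63.3
clock: 35.22
position: [0.4111, -0.2498, 0.0611]
contact_force: [-11.6, -7.0, 11.4]
width: 0.0342
gripper_force: 68.2
shift {'scene': array([-1.5056, -0.953 ]), 'top': array([-5.9475, -0.6212])} hasp,lid [-0.0597 -0.0371] res [ 2.3266  1.4222  5.0645 -1.0995] bar case [-0.099   0.      0.0303]
t 35.32 pos [ 0.4111 -0.2498  0.0612] d_tool [ 0.0028  0.0002 -0.0003] F [-11.7775  -6.4211   9.2077] w 0.0343 q [-0.6868  0.3344  1.9742 -0.0076  0.837   0.6261]
yheading -1.3078 turn 0.0063
```

```bash
python3 steer.py '0.002 0 -0.0005 0; 0.002 0 0 0; 0 0 0 0'|grep -v ee
python3 steer.py '0.002 0 0 0; 0.002 0 0 0; 0 0 0 0'|grep -v ee
```

```text
clock: 35.57
position: [0.4117, -0.2494, 0.0611]
contact_force: [-19.9, -12.2, 9.4]
width: 0.0345
gripper_force: 69.7
clock: 35.82
position: [0.4124, -0.2491, 0.0609]
contact_force: [-28.2, -18.0, 12.9]
width: 0.0341
gripper_force: 72.0
```

```bash
python3 steer.py '-0.008 0 0 0; 0 0 0 0; 0 0 0 0; 0 0 0 0' 0.06|grep -v ee
python3 steer.py '0 0 -0.03 0; 0 0 -0.03 0; -0.04 0 0 0; -0.04 0 0 0; -0.04 0 0 0'|grep clock
python3 -c "
from h import *
redtri()"
```

```text
clock: 36.15
position: [0.4148, -0.2485, 0.0611]
contact_force: [-0.2, 0.0, 0.6]
width: 0.0603
gripper_force: 0.0
clock: 36.57
shift {'scene': array([ 0.129 , -0.5216]), 'top': array([-1.0638,  0.3219])} hasp,lid [-0.0126  0.0047] res [-0.0398  0.2773  1.0561 -0.4855] bar case [-0.1035  0.      0.0386]
```

```bash
python3 steer.py '-0.02 -0.02 -0.03 0; 0 -0.04 -0.03 0; 0 -0.04 -0.03 0; 0 -0.04 0 0; 0 -0.04 0 0'|grep pos
python3 steer.py '0 -0.04 0 0; 0 -0.04 0 0; 0 -0.04 0 0; 0 0 0 0; 0 0 0 0'|grep pos
python3 -c "
from h import *
redtri()
from rig import manip
for c,(x0,x1,y0,y1) in dict(scene=(300,425,235,330),top=(335,455,210,305)).items():
    i=manip.get_image(c)['img'][:,:,::-1].astype(int);o=cv2.imread(f'pics/{c}0.png').astype(int)
    d=np.abs(i-o).max(2)[y0:y1,x0:x1];yy,xx=np.nonzero(d>40);print(c,(d>40).sum(),d.mean(),list(zip((xx+x0).tolist(),(yy+y0).tolist()))[:60])
"
```

```text
position: [0.2375, -0.1232, 0.2027]
position: [0.2052, -0.0051, 0.2014]
shift {'scene': array([-0.0866,  0.0886]), 'top': array([0.0827, 0.2852])} hasp,lid [0.0134 0.0008] res [-0.0437  0.0005  0.0086 -0.0251] bar case [-0.1047  0.      0.0384]
scene 5 4.494063157894737 [(300, 244), (301, 244), (300, 245), (301, 245), (300, 246)]
top 16 2.8232456140350877 [(402, 288), (403, 288), (398, 289), (402, 289), (403, 289), (395, 290), (395, 291), (406, 292), (402, 293), (405, 293), (406, 293), (398, 294), (401, 294), (402, 294), (397, 295), (398, 295)]
```

```bash
python3 -c "
from rig import manip
print(manip.sign_off())"
```

```text
the job is handed in; nothing more can be done
None
```

The job is handed in: the carton lies flat in the pocket, the lid is shut and the hasp is home over the catch (final images: lid about 0.001 rad, hasp about 0.01 rad), with the wrist force peaking near 98 N during one lid press and the arm never sent near the glassware or bottle.

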